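# Reset the tripped breaker on a dental laboratory's bench power unit

### The job

One of the three black breaker levers on the white bench power unit has tripped and stands about half-way. Reset it: first push it fully off, towards the robot's side, to the stop, then throw it fully on, away from the robot, to the other stop, and let go. Leave the other two levers as they are: one is already on, the other is off on purpose.

Things in the scene. Friction and masses are not known exactly. Their poses are not given: they have to be found in the camera images.
- tripped_breaker: Grey housing of the tripped breaker, 90 (x) by 60 (y) by 22 mm high, fixed on the white power unit (180 by 420 by 55 mm high); one of three alike, 85 mm apart along y, in any order. Origin: centre of its underside, 55 mm above the bench. x: level, to the back (on side, away from the robot); z up. Lever pivot: along y, 22 mm above the origin; cheeks beside it reach 34 mm above the origin.
- tripped_lever (a joint): The tripped lever, starting half-way (0.5 to 0.9): black flat handle, 66 mm from pivot to tip, 10 mm thick, 20 mm wide; the last 22 mm 14 mm thick, 26 mm wide. 0 = fully off, leaning 40 degrees to the front (robot) side; 0.7 = upright; 1.4 rad = fully on, leaning 40 degrees to the back. Firm stops at both ends. Friction 0.1 N m (2 to 5 N push), no spring: stays where left.
- spare_lever (a joint): Lever of one of the two other breakers in the row, same size and values; it is fully off (0) on purpose. Leave it.
- live_lever (a joint): Lever of the other breaker in the row, same size and values; it is already fully on (1.4). Leave it.

How it is judged:
By the outcome, as a careful person would: the job done as asked, in the order asked, and still so for the second after the job is handed in, with the robot touching nothing.
It also fails if it takes over 38 s, if anything falls off the work surface, if the arm or the gripper's body presses on something with over 40 N, if the wrist force passes 120 N, or if a joint passes its speed limit or range.

### The arm

A 6-joint arm with a two-finger parallel gripper is mounted at the origin on the work surface. World frame = base frame: x ahead of the robot, y to its left, z up, the work surface at z = 0. Lengths are in m, angles in degrees, forces in N, time in s.
With the tool pointing down it reaches from about 0.25 to 0.725 m from the base axis. Payload 4 kg.
Tool frame: the origin (TCP) lies at the centre of the arm's flange, where the gripper is bolted on; the fingertips stand 173 mm ahead of it and the grasp point (between the pads) lies ahead of it (bot.grip_point_offset is the y of the grasp point in the tool frame, in m); y points along the fingers, x is the direction in which the jaws open and shut, and the axes are right-handed (so a half turn about y gives the same grasp; the last joint's range is limited). The gripper opens to 85 mm and grips with 20 to 120 N. Pads are 22 mm wide; open, the fingers measure 114 mm over their backs; the gripper's body (76 mm by 85 mm) begins 54 mm behind the grasp point. The pads swing forward as they close: fully open they stand 13 mm farther back than shut.
Start: joints at [-72.995, 13.785, 0.286, 76.501, 0, 90], TCP at [0.146, -0.478, 0.405] pointing down, gripper open.
Joint ranges: [-155.79, 155.79], [-60.16, 107.12], [-62.33, 73.08], [-114, 123.19], [-81.49, 82.49], [-180, 180]. Speed limits (degrees/s): [159.86, 159.86, 180, 180, 180, 180].

### API

Orientations are given as a 3x3 rotation matrix whose columns are the frame's x, y, z axes.
In Python, from rig import bot gives the robot as it stands.
- The arm moves only by the shell command python3 -m inch 'ROWS' [FORCE]. ROWS is JSON, a list of rows, each a list of 3 entries, a list of its own where there are three numbers: the opening, from 0 (shut) to 1 (fully open), then the shift along the tool's x, y, z in cm, then the turn about the tool's y in degrees. A call has 1 to 20 rows; each row shifts and turns the pose as measured when the row begins, along the tool's axes as they then stand; what a row does not reach is not made up. A row lasts 1/8 s, in which the tool goes at most 62.5 mm and 10.7 degrees, less where a joint would pass 70% of its speed; a pose out of reach is approached as far as the arm can. A call with a gripper value outside its range is refused whole. The fingers move at their own pace and stop on an object; FORCE is the grip in N (left out, the last holds). Time passes only in rows, so rows that do not move let the fingers close. It gives the time, the measured TCP pose, the force and the opening at its end, in the units of the state.
- bot.sense(): the state, without advancing time (a new reading comes with each control period).
- bot.read_camera(name): name is "side" or "top" or "wrist"; returns (picture, depth): 420x560x3 uint8, blue, green, red; 420x560 float32, m along the optical axis (not along the pixel's ray), 0 where there is no reading.
- bot.camera_info(name): a dict with "fovy" (degrees; the focal length in pixels is half the picture's height over the tangent of half this angle, whatever the lens; pixels are square), "cx", "cy" (the principal point, pixels), "rvec" (rotation vector, rad) and "tvec" (3), from world to camera coordinates, as OpenCV has them. Camera axes: x right, y down, z forward; pixel columns grow to the right and rows downward; lengths in m; the calibration is good to about 2 mm. A picture is of the moment at which its call begins: read the wrist's pose just before it. camera_info takes no time and is no camera call; for the wrist camera it gives the pose at the moment of the call.
- bot.job_done(): hands the job in, once; it reports no verdict.
The state is a dict: "time": time; "joint_pos": joint angles; "dq": joint speeds; "joint_torque": joint torques, N m; "eef_pos": TCP position; "tcp_rot": TCP orientation; "ft_force": force on the tool from outside, world axes, zero at the start; "torque": the same for the moment, N m; "width": opening from 0.0 (shut) to 1.0 (fully open).
Only numpy, scipy, OpenCV 4.12 (cv2) and the standard library are available. Lean on these libraries where they do the work, as an engineer would, in place of code of your own. Each camera call takes 0.05 s, during which the arm holds its last target.

## Working session

There is one attempt and no reset: what is moved stays moved. The work goes in short steps, Python scripts to look and compute and a shell command to move; the robot and the scene stay as the last step left them, time stands still between calls to the robot, and variables do not carry over. Pictures are saved under pics/ and viewed, and the job is handed in when it is done.

```bash
mkdir -p pics; ls
python3 - <<'E'
from rig import bot
import cv2
s=bot.sense();print(s);print(bot.grip_point_offset)
for n in("side","top"):
    p,d=bot.read_camera(n);cv2.imwrite(f"pics/{n}0.png",p);print(n,bot.camera_info(n))
E
```

```text
pics
{'time': 0.0, 'joint_pos': array([-7.29929479e+01,  1.38326808e+01,  2.14622250e-01,  7.65026651e+01,
       -6.56533043e-04,  8.99986453e+01]), 'dq': array([-0.12470366, -0.00720339, -0.00980073, -0.03218648,  0.05767856,
       -0.02141894]), 'joint_torque': array([-8.49988937e-04, -3.72317576e+01,  2.52407652e+01,  1.70489377e-02,
       -4.84426323e-06, -4.06969093e-06]), 'eef_pos': array([ 0.14616544, -0.47788035,  0.40381443]), 'tcp_rot': array([[ 2.92511367e-01, -6.27239451e-04,  9.56261840e-01],
       [-9.56259725e-01,  2.01152868e-03,  2.92512039e-01],
       [-2.10702321e-03, -9.99997780e-01, -1.14088198e-05]]), 'ft_force': array([ 1.02735654, -0.54880698, -0.08904408]), 'torque': array([-0.05961189,  0.02339761, -0.00017226]), 'width': 0.9996265072861976}
0.1547
side {'fovy': 56.79359491894273, 'cx': 280.59105526460314, 'cy': 207.13629114651388, 'rvec': array([ 2.19380695, -0.30270116,  0.16710963]), 'tvec': array([-0.54723197,  0.21735917,  0.54201742])}
top {'fovy': 43.97295005262758, 'cx': 275.69871920651144, 'cy': 203.67030389179112, 'rvec': array([ 2.10836724, -2.12487138,  0.21971958]), 'tvec': array([0.03508635, 0.59037539, 0.64814455])}
```

View pics/side0.png

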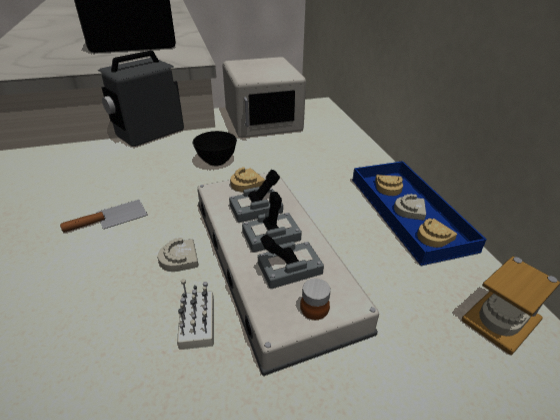

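View pics/top0.png

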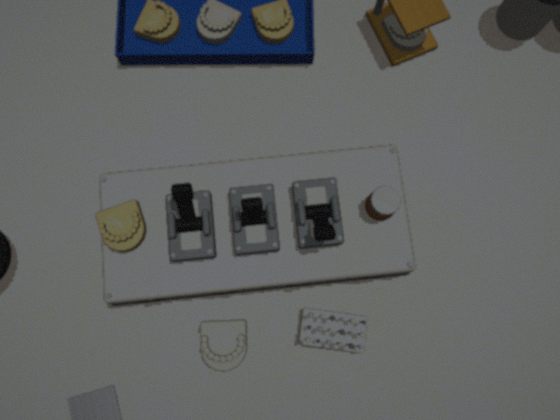

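The side view shows three breakers: far lever at (265,185) leaning back, middle at (274,210) nearly upright, near at (280,250) leaning forward. In the top view the middle breaker is at (254,218) and is the tripped one. There is a bottle at (383,203) and a dental model at (122,225) on the unit.

```bash
cat > h.py <<'E'
import numpy as np,cv2
from rig import bot
def cam(n):
    i=bot.camera_info(n);f=210/np.tan(np.radians(i['fovy']/2));R,_=cv2.Rodrigues(i['rvec']);return f,i['cx'],i['cy'],R,np.array(i['tvec'])
def ray(c,u,v):
    f,cx,cy,R,t=c;d=R.T@np.array([(u-cx)/f,(v-cy)/f,1]);return -R.T@t,d
def onz(c,u,v,z):
    o,d=ray(c,u,v);return o+d*(z-o[2])/d[2]
def cloud(n,d):
    f,cx,cy,R,t=cam(n);v,u=np.mgrid[:420,:560];P=np.stack([(u-cx)/f*d,(v-cy)/f*d,d],-1)
    return (P-t)@R
E
python3 - <<'E'
from h import *
p=cv2.imread('pics/top0.png');c=cam('top')
print('campos',-c[3].T@c[4])
g=cv2.cvtColor(p,cv2.COLOR_BGR2GRAY)
m=(g<125).astype(np.uint8)*255; m[:150]=0;m[300:]=0
m=cv2.morphologyEx(m,cv2.MORPH_OPEN,np.ones((3,3)))
cs,_=cv2.findContours(m,cv2.RETR_EXTERNAL,cv2.CHAIN_APPROX_NONE)
for k in cs:
    if cv2.contourArea(k)>800:
        r=cv2.minAreaRect(k);print(r,cv2.contourArea(k));
        b=cv2.boxPoints(r);q=np.array([onz(c,*x,.077) for x in b]);print(q.round(4).tolist(),q.mean(0),np.linalg.norm(np.diff(q,axis=0),axis=1))
for uv in[(106,300),(100,173),(398,147),(411,269)]: print(uv,onz(c,*uv,.055))
im,d=bot.read_camera('top');P=cloud('top',d)
hs=g<50
for u0,u1 in((165,220),(228,282),(292,345)):
    mm=np.zeros_like(hs);mm[175:265,u0:u1]=1
    q=P[mm&(d>0)&(P[...,2]>.1)];print(len(q));
    if len(q):print('above .1: mean',q.mean(0),q.min(0),q.max(0))
cv2.imwrite('pics/topcrop.png',cv2.resize(p[150:300,90:420],None,fx=2.4,fy=2.4,interpolation=3))
E
```

```text
campos [0.44812462 0.03402656 0.75358612]
((279.5, 224.5), (149.0, 559.0), 90.0) 83291.0
[[0.6641, 0.4033, 0.077], [0.6587, -0.3552, 0.077], [0.4597, -0.3316, 0.077], [0.4654, 0.3838, 0.077]] [0.56198336 0.02507214 0.077     ] [0.7584871  0.20048244 0.71545547]
(106, 300) [0.46356279 0.25542058 0.055     ]
(100, 173) [0.63687104 0.27367721 0.055     ]
(398, 147) [ 0.67158664 -0.14188541  0.055     ]
(411, 269) [ 0.50107838 -0.14982978  0.055     ]
568
above .1: mean [0.58786061 0.14639819 0.12024627] [0.57088611 0.13420864 0.10014378] [0.60550838 0.16030433 0.13481041]
370
above .1: mean [0.57270997 0.06017388 0.13412306] [0.56598232 0.04749115 0.10003166] [0.58309047 0.07325415 0.14545823]
451
above .1: mean [ 0.54547269 -0.0268847   0.12218556] [ 0.53150934 -0.04126771  0.10029312] [ 0.56448301 -0.01467686  0.13374221]
```

View pics/topcrop.png

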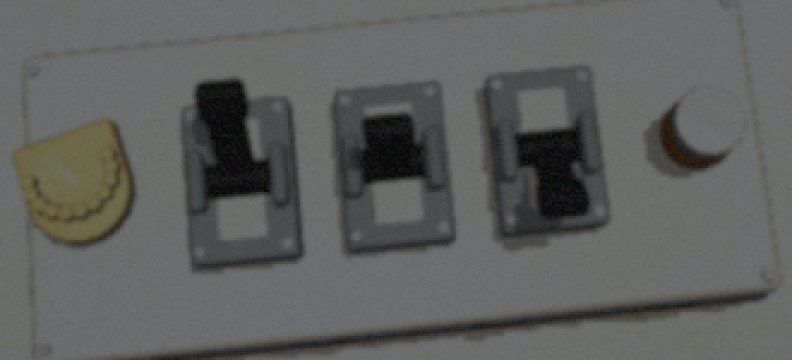

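Run:
```python
from h import *
c=cam('top');p=cv2.imread('pics/top0.png');g=cv2.cvtColor(p,cv2.COLOR_BGR2GRAY);hsv=cv2.cvtColor(p,cv2.COLOR_BGR2HSV)
roi=g[160:290]
print(np.percentile(roi,[5,25,50,75]))
m=np.zeros_like(g);m[165:270,155:355]=(g[165:270,155:355]<88)
m=m*255;cs,_=cv2.findContours(m,cv2.RETR_EXTERNAL,cv2.CHAIN_APPROX_NONE)
C=[]
for k in cs:
    if cv2.contourArea(k)>800:
        r=cv2.minAreaRect(k);b=cv2.boxPoints(r);q=np.array([onz(c,*x,.077) for x in b]);C.append(q.mean(0))
        print(np.round(r[0],1),np.round(r[1],1),r[2],q.mean(0).round(4),np.linalg.norm(np.diff(q,axis=0),axis=1).round(3))
# manual corners, middle
for name,cr in (('on',[(183,110),(288,98),(303,255),(194,268)]),('mid',[(332,90),(439,82),(455,240),(344,252)]),('off',[(485,76),(591,66),(608,225),(498,236)])):
    q=np.array([onz(c,x/2.4+90,y/2.4+150,.077) for x,y in cr])
    print(name,q.mean(0).round(4),np.linalg.norm(np.diff(q,axis=0),axis=1).round(3),'yaw',np.degrees(np.arctan2(*(q[0]+q[1]-q[2]-q[3])[[1,0]])))
# black of middle lever in depth: tilt
im,d=bot.read_camera('side');P=cloud('side',d)
gs=cv2.cvtColor(im,cv2.COLOR_BGR2GRAY)
for nm,(u0,v0,u1,v1) in {'on':(245,165,285,207),'mid':(255,188,290,232),'off':(255,232,300,270)}.items():
    mm=np.zeros(gs.shape,bool);mm[v0:v1,u0:u1]=1
    q=P[mm&(gs<35)&(d>0)];print(nm,len(q),q.mean(0).round(3),q.min(0).round(3),q.max(0).round(3))
h=cv2.resize(im[150:300,180:400],None,fx=3,fy=3,interpolation=3);cv2.imwrite('pics/sidecrop.png',h)
```

```text
[ 47. 104. 107. 109.]
[252.7 220. ] [70.5 47.8] 83.6598129272461 [0.566  0.0611 0.077 ] [0.064 0.094 0.062]
[189.7 222. ] [80.4 47.9] 85.60128784179688 [0.5641 0.1441 0.077 ] [0.064 0.108 0.062]
[315.5 215.2] [74.  49.9] 82.64761352539062 [ 0.5719 -0.022   0.077 ] [0.067 0.099 0.065]
on [0.5583 0.1425 0.077 ] [0.058 0.088 0.059] yaw 6.058219309444877
mid [0.5671 0.06   0.077 ] [0.06  0.089 0.061] yaw 4.954855200730218
off [ 0.575  -0.0244  0.077 ] [0.06 0.09 0.06] yaw 3.9024634818568775
on 521 [0.576 0.117 0.113] [0.549 0.045 0.057] [0.603 0.215 0.143]
mid 520 [0.57  0.076 0.107] [0.557 0.043 0.06 ] [0.599 0.167 0.143]
off 459 [ 0.554 -0.031  0.105] [ 0.53  -0.043  0.06 ] [0.585 0.033 0.131]
```

View pics/sidecrop.png

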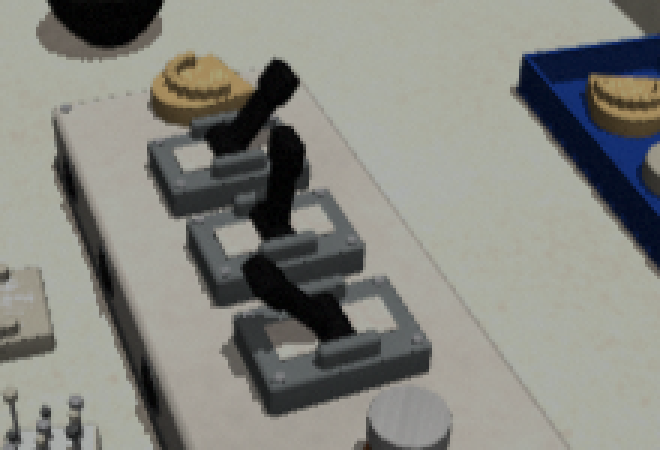

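Corner fits agree with the stated sizes (60 × 90 mm). The middle breaker is at (0.567, 0.060) with yaw about 5°, so it is the tripped one. I'll rotate, then travel high, with the jaws part-open to straddle the lever.

```bash
python3 -m inch '[[0.6,[0,0,0],-10],[0.6,[0,0,0],-10],[0.6,[0,0,0],-10],[0.6,[0,0,0],-10],[0.6,[0,0,0],-10],[0.6,[0,0,0],-10],[0.6,[0,0,0],-10],[0.6,[0,0,0],-8.3],[0.6,[0,0,0],0]]'; python3 -c "
from h import *
s=bot.sense();print(s['eef_pos'],s['tcp_rot'].round(4),s['width']);print(s['tcp_rot'].T@(np.array([.567,.06,.40])-s['eef_pos'])*100)"
```

```text
time: 1.32
eef_pos: [0.146, -0.4773, 0.4016]
tcp_rot: [[0.991, -0.002, -0.136], [0.136, 0.007, 0.991], [-0.001, -1.0, 0.007]]
ft_force: [0.6, -0.2, -0.5]
width: 0.6
[ 0.14597075 -0.47725272  0.40164929] [[ 0.9907 -0.0021 -0.1362]
 [ 0.1363  0.0068  0.9907]
 [-0.0011 -1.      0.007 ]] 0.5998305080069404
[49.03058095  0.44242651 47.48573275]
```

```bash
python3 -m inch '[[0.6,[0,0,0],2.5],[0.6,[4,0,4],0],[0.6,[4,0,4],0],[0.6,[4,0,4],0],[0.6,[4,0,4],0],[0.6,[4,0,4],0],[0.6,[4,0,4],0],[0.6,[4,0,4],0],[0.6,[4,0,4],0],[0.6,[4,0,4],0],[0.6,[4,0,4],0],[0.6,[4,0,4],0],[0.6,[0,0,0],0]]'; python3 -c "
from h import *
s=bot.sense();print(s['eef_pos'],s['tcp_rot'].round(4),s['width']);print(s['tcp_rot'].T@(np.array([.567,.06,.40])-s['eef_pos'])*100)"
```

```text
time: 2.95
eef_pos: [0.5656, 0.0073, 0.4027]
tcp_rot: [[0.999, 0.002, -0.051], [0.051, 0.004, 0.999], [0.002, -1.0, 0.004]]
ft_force: [-0.8, -1.2, -0.2]
width: 0.6
[0.56555985 0.00726053 0.40269809] [[ 0.9987  0.0018 -0.0506]
 [ 0.0506  0.0039  0.9987]
 [ 0.002  -1.      0.0038]] 0.5996316532952758
[0.41026859 0.29068923 5.25882438]
```

```bash
python3 -m inch '[[0.6,[0.6,0,4],-2.4],[0.6,[0,0,1.2],0],[0.6,[0,0,0],0]]'; python3 -c "
from h import *
s=bot.sense();print(s['eef_pos'],s['tcp_rot'].round(4),s['width']);print(s['tcp_rot'].T@(np.array([.571,.06,.278])-s['eef_pos'])*100)
for n in('side','wrist'):
  p,d=bot.read_camera(n);cv2.imwrite(f'pics/{n}1.png',p)
f,cx,cy,R,t=cam('side')
for z in (.155,.16,.173):
  q=R@(s['eef_pos']+s['tcp_rot']@[0,z,0])+t;print(z,q[:2]/q[2]*f+[cx,cy])"
```

```text
time: 3.32
eef_pos: [0.5677, 0.0591, 0.402]
tcp_rot: [[0.996, -0.001, -0.087], [0.087, 0.002, 0.996], [-0.001, -1.0, 0.002]]
ft_force: [0.2, -0.5, -0.1]
width: 0.603
[0.56766193 0.0591467  0.40197551] [[ 0.9962 -0.0011 -0.087 ]
 [ 0.087   0.0019  0.9962]
 [-0.001  -1.      0.002 ]] 0.603133557613029
[ 0.35190473 12.39730493  0.03100264]
0.155 [269.98210224 136.39554488]
0.16 [269.99524776 139.48323669]
0.173 [270.02879309 147.36254575]
```

View pics/side1.png

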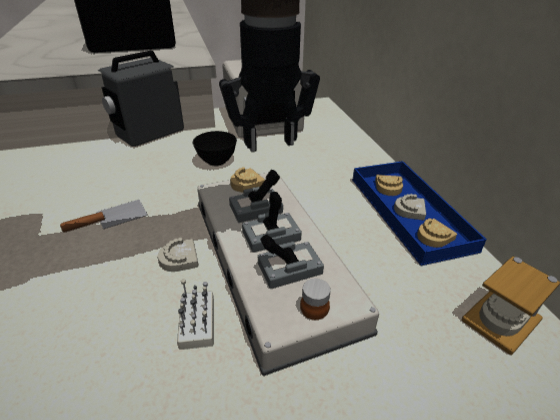

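View pics/wrist1.png

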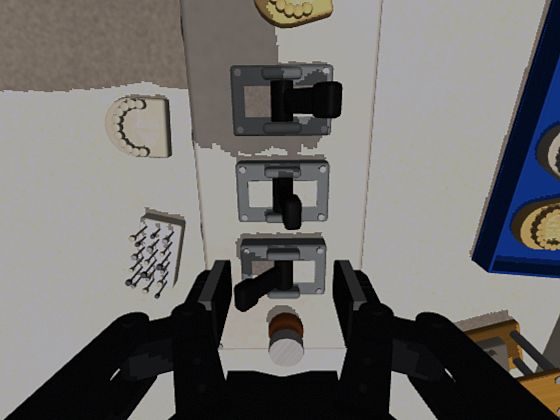

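Side view: fingertips at about (250,148) and (292,143), with the lever tip at (274,200). The wrist view shows the middle lever upright at (289,205), with the jaws aligned in its plane. Now descending to straddle it.

```bash
python3 -m inch '[[0.6,[0.4,4,0],0],[0.6,[0,3,0],0],[0.6,[0,2,0],0],[0.6,[0,1.5,0],0],[0.6,[0,1.5,0],0],[0.6,[0,0,0],0]]'; python3 -c "
from h import *
s=bot.sense();print(s['eef_pos'],s['tcp_rot'].round(4),s['width'],s['ft_force']);print(s['tcp_rot'].T@(np.array([.571,.06,.278])-s['eef_pos'])*100)
for n in('side',):
  p,d=bot.read_camera(n);cv2.imwrite(f'pics/{n}2.png',cv2.resize(p[80:300,160:400],None,fx=2.5,fy=2.5))
"
```

```text
time: 4.18
eef_pos: [0.5719, 0.0518, 0.2811]
tcp_rot: [[0.997, 0.005, -0.074], [0.074, 0.001, 0.997], [0.005, -1.0, 0.0]]
ft_force: [-0.3, 0.7, -0.0]
width: 0.599
[0.57191561 0.05176023 0.28112542] [[ 9.973e-01  4.600e-03 -7.360e-02]
 [ 7.360e-02  6.000e-04  9.973e-01]
 [ 4.600e-03 -1.000e+00  3.000e-04]] 0.5990991474528783 [-0.27167589  0.73024029 -0.00719394]
[-0.03209415  0.31265031  0.82838634]
```

View pics/side2.png

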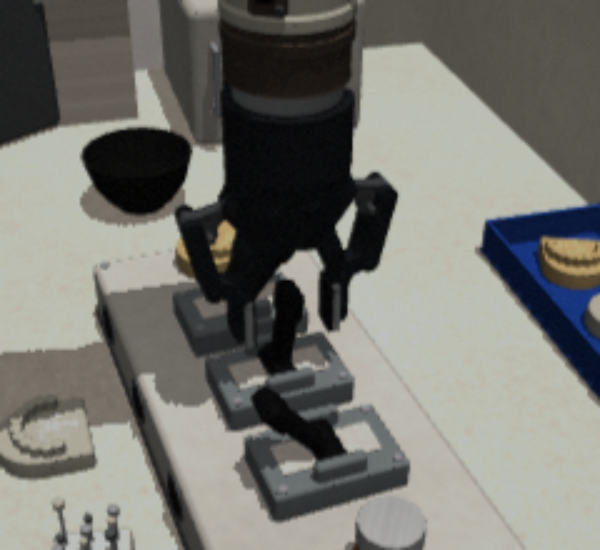

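Side view: the fingers straddle the middle lever (crop: fingers at (242,335) and (332,320), lever at (287,300)), and nothing touches. Next I fix the 8 mm drift in y and push forward towards the stop.

```bash
python3 -m inch '[[0.6,[0,0.2,0.8],-0.9],[0.6,[0,0,0],0],[0.6,[-1,0,0],0],[0.6,[-1,0,0],0],[0.6,[-1,0,0],0],[0.6,[0,0,0],0]]'; python3 -c "
from h import *
s=bot.sense();print(s['eef_pos'],s['tcp_rot'].round(4),s['width'],s['ft_force']);print(s['tcp_rot'].T@(np.array([.567,.06,.278])-s['eef_pos'])*100)
"
```

```text
time: 4.97
eef_pos: [0.5414, 0.0581, 0.2835]
tcp_rot: [[0.996, 0.016, -0.091], [0.091, 0.002, 0.996], [0.016, -1.0, 0.0]]
ft_force: [0.9, -0.4, -0.6]
width: 0.601
[0.54141735 0.05810388 0.28349334] [[ 9.957e-01  1.560e-02 -9.130e-02]
 [ 9.130e-02  1.600e-03  9.958e-01]
 [ 1.570e-02 -9.999e-01  2.000e-04]] 0.6012123477431061 [ 0.88364758 -0.39314258 -0.63282554]
[ 2.55597769  0.58941549 -0.0448164 ]
```

```bash
python3 -m inch '[[0.6,[-0.5,0.5,0],0],[0.6,[-0.4,0.1,0],0],[0.6,[-0.3,0,0],0],[0.6,[0,0,0],0]]'; python3 -c "
from h import *
s=bot.sense();print(s['eef_pos'],s['tcp_rot'].round(4),s['width'],s['ft_force']);print(s['tcp_rot'].T@(np.array([.567,.06,.278])-s['eef_pos'])*100)
for n in('side',):
  p,d=bot.read_camera(n);cv2.imwrite(f'pics/{n}3.png',cv2.resize(p[80:300,160:400],None,fx=2.5,fy=2.5))
"
```

```text
time: 5.48
eef_pos: [0.5303, 0.057, 0.2777]
tcp_rot: [[0.996, 0.02, -0.091], [0.091, 0.002, 0.996], [0.021, -1.0, 0.0]]
ft_force: [1.8, 0.3, 2.9]
width: 0.598
[0.53025325 0.05699324 0.2776947 ] [[ 9.956e-01  2.050e-02 -9.110e-02]
 [ 9.110e-02  2.200e-03  9.958e-01]
 [ 2.060e-02 -9.998e-01  3.000e-04]] 0.5976079392659587 [1.81942697 0.32338918 2.91048088]
[ 3.6866343   0.04531773 -0.03529776]
```

View pics/side3.png

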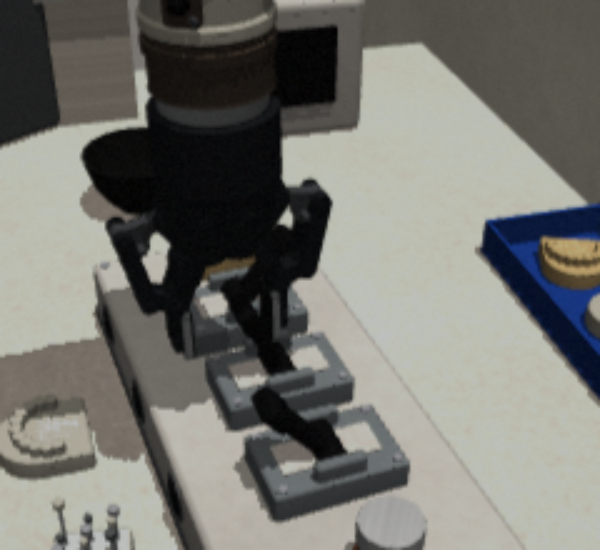

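The crop shows the middle lever leaning forward (tip about (232,285)) with the back finger on it at (275,310). It leans nearly as far as the spare lever. I'll continue in small steps until the force rises.

```bash
python3 -m inch '[[0.6,[-0.4,0,0],0],[0.6,[-0.4,0,0],0],[0.6,[0,0,0],0]]'; python3 -m inch '[[0.6,[-0.4,0,0],0],[0.6,[-0.4,0,0],0]]'
```

```text
time: 5.9
eef_pos: [0.5221, 0.0562, 0.2772]
tcp_rot: [[0.996, 0.02, -0.091], [0.091, 0.002, 0.996], [0.02, -1.0, 0.0]]
ft_force: [2.3, 0.7, -0.6]
width: 0.601
time: 6.15
eef_pos: [0.5163, 0.0557, 0.2784]
tcp_rot: [[0.995, 0.029, -0.091], [0.091, 0.003, 0.996], [0.029, -1.0, 0.0]]
ft_force: [9.7, 1.0, 1.4]
width: 0.598
```

```bash
python3 -m inch '[[0.6,[-0.4,0,0],0],[0.6,[-0.3,0,0],0]]';python3 -c "
from h import *
for n in('side',):
  p,d=bot.read_camera(n);cv2.imwrite(f'pics/{n}4.png',cv2.resize(p[80:300,160:400],None,fx=2.5,fy=2.5))
"
```

```text
time: 6.4
eef_pos: [0.5124, 0.0554, 0.2806]
tcp_rot: [[0.995, 0.041, -0.091], [0.091, 0.004, 0.996], [0.041, -0.999, 0.0]]
ft_force: [6.6, 0.7, -0.9]
width: 0.599
```

View pics/side4.png

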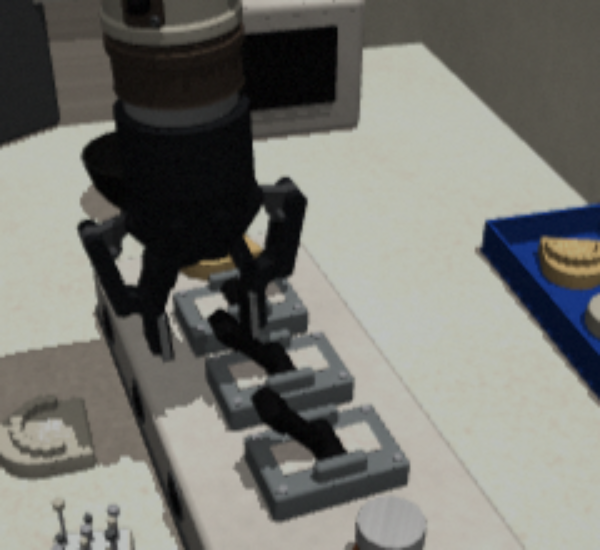

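The lever now looks parallel to the spare lever, at about (250,340) in the crop. I'll press a little more to confirm the stop.

```bash
python3 -m inch '[[0.6,[-0.5,0.2,0],0],[0.6,[-0.5,0.1,0],0]]';python3 -m inch '[[0.6,[-0.6,0,0],0]]';python3 -m inch '[[0.6,[-0.6,0,0],0]]';python3 -c "
from h import *
for n in('side','wrist'):
  p,d=bot.read_camera(n);cv2.imwrite(f'pics/{n}5.png',cv2.resize(p[80:300,160:400],None,fx=2.5,fy=2.5) if n=='side' else p)
"
```

```text
time: 6.7
eef_pos: [0.5084, 0.055, 0.2804]
tcp_rot: [[0.994, 0.062, -0.091], [0.091, 0.006, 0.996], [0.062, -0.998, 0.0]]
ft_force: [14.0, 0.9, -8.9]
width: 0.6
time: 6.82
eef_pos: [0.5061, 0.0548, 0.281]
tcp_rot: [[0.993, 0.073, -0.091], [0.091, 0.007, 0.996], [0.074, -0.997, 0.0]]
ft_force: [19.9, 2.0, -11.2]
width: 0.607
time: 6.95
eef_pos: [0.5041, 0.0546, 0.2815]
tcp_rot: [[0.992, 0.085, -0.091], [0.09, 0.008, 0.996], [0.086, -0.996, 0.0]]
ft_force: [17.9, 1.1, -10.1]
width: 0.6
```

View pics/side5.png

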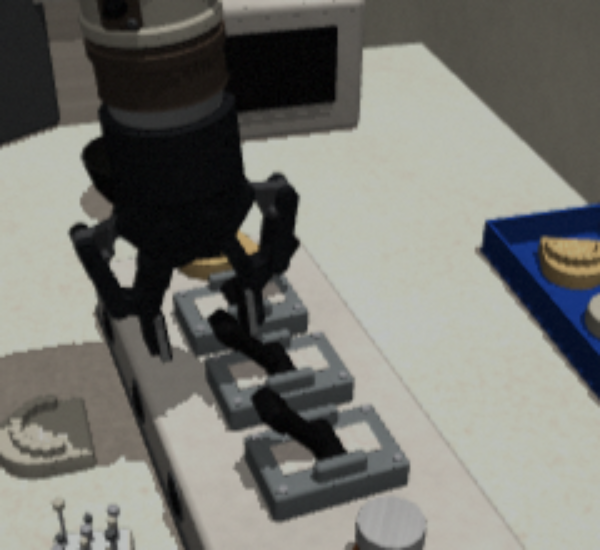

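View pics/wrist5.png

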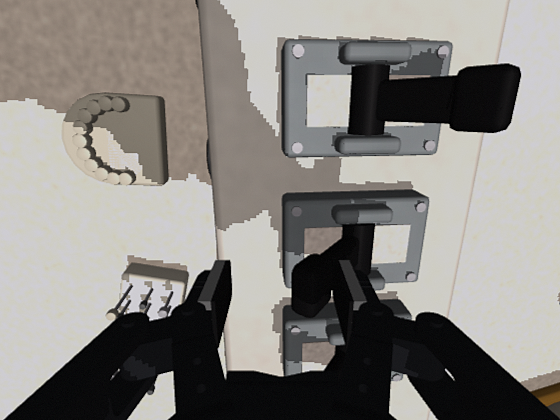

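Off stop confirmed: between the last two pictures the lever stayed at the spare lever's angle, while the force rose to 20 N and the wrist flexed. The wrist view agrees, with the lever leaning front at (312,285). Now the throw to on.

```bash
python3 -m inch '[[0.6,[1,0.1,0],0],[0.6,[1,0.1,0],0],[0.6,[1,0.1,0],0],[0.6,[1,0.1,0],0],[0.6,[1,0.1,0],0],[0.6,[1,0.1,0],0],[0.6,[0,0,0],0]]'; python3 -c "
from h import *
s=bot.sense();print(s['tcp_rot'].T@(np.array([.567,.06,.278])-s['eef_pos'])*100)
for n in('side',):
  p,d=bot.read_camera(n);cv2.imwrite(f'pics/{n}6.png',cv2.resize(p[80:300,160:400],None,fx=2.5,fy=2.5))
"
```

```text
time: 7.92
eef_pos: [0.5617, 0.0599, 0.277]
tcp_rot: [[0.994, 0.066, -0.091], [0.091, 0.006, 0.996], [0.066, -0.998, 0.0]]
ft_force: [0.6, 0.1, -0.4]
width: 0.597
[ 0.53364868 -0.06617351 -0.03599295]
```

View pics/side6.png

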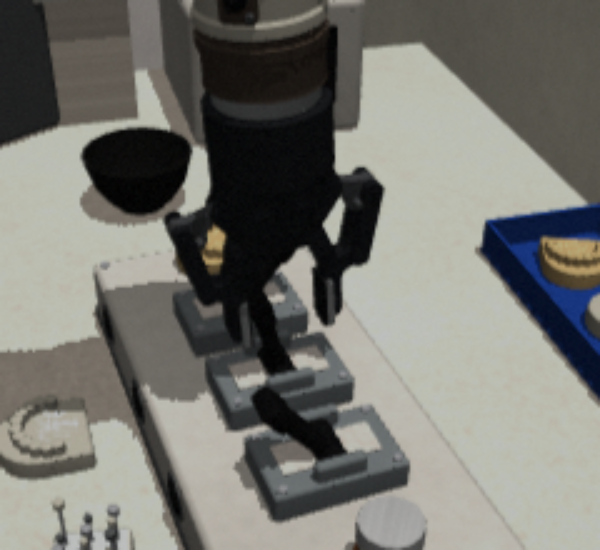

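The front finger at crop (238,320) is now carrying the lever back, with the lever tip at about (255,295). Continuing.

```bash
python3 -m inch '[[0.6,[0.8,0.05,0],0],[0.6,[0.8,0.05,0],0],[0.6,[0.8,0.05,0],0],[0.6,[0.6,0.05,0],0]]'; python3 -m inch '[[0.6,[0.5,0.05,0],0],[0.6,[0.4,0,0],0]]';python3 -c "
from h import *
for n in('side',):
  p,d=bot.read_camera(n);cv2.imwrite(f'pics/{n}7.png',cv2.resize(p[80:300,160:400],None,fx=2.5,fy=2.5))
"
```

```text
time: 8.48
eef_pos: [0.5912, 0.0626, 0.2763]
tcp_rot: [[0.994, 0.06, -0.091], [0.091, 0.006, 0.996], [0.061, -0.998, 0.0]]
ft_force: [-5.0, -0.8, -1.6]
width: 0.595
time: 8.72
eef_pos: [0.6002, 0.0634, 0.275]
tcp_rot: [[0.994, 0.057, -0.091], [0.091, 0.005, 0.996], [0.057, -0.998, 0.0]]
ft_force: [-7.7, -0.5, 2.2]
width: 0.6
```

View pics/side7.png

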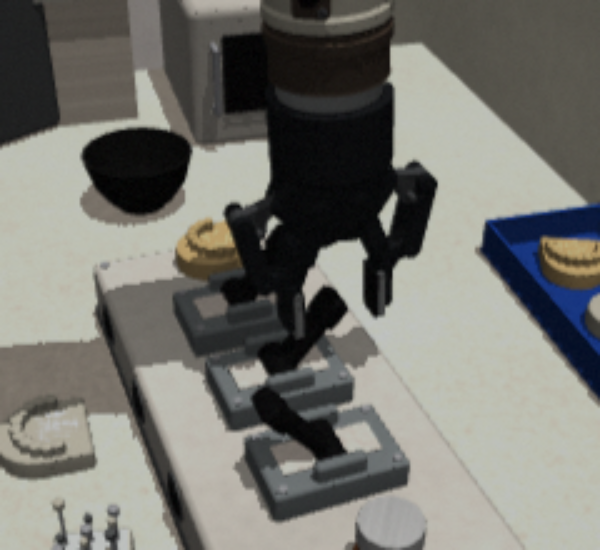

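The lever now leans well back, with its tip at crop (330,300). I'll press to the stop.

```bash
python3 -m inch '[[0.6,[0.5,0,0],0],[0.6,[0.5,0,0],0]]'; python3 -m inch '[[0.6,[0.6,0,0],0],[0.6,[0.6,0,0],0]]';python3 -m inch '[[0.6,[0.6,0,0],0]]';python3 -c "
from h import *
for n in('side',):
  p,d=bot.read_camera(n);cv2.imwrite(f'pics/{n}8.png',cv2.resize(p[80:300,160:400],None,fx=2.5,fy=2.5))
"
```

```text
time: 9.02
eef_pos: [0.6041, 0.0638, 0.2742]
tcp_rot: [[0.995, 0.036, -0.091], [0.091, 0.003, 0.996], [0.036, -0.999, 0.0]]
ft_force: [-16.8, -1.1, 11.5]
width: 0.598
time: 9.28
eef_pos: [0.6083, 0.0642, 0.2737]
tcp_rot: [[0.996, 0.011, -0.091], [0.091, 0.001, 0.996], [0.011, -1.0, 0.0]]
ft_force: [-16.6, -2.1, 10.9]
width: 0.598
time: 9.4
eef_pos: [0.6105, 0.0644, 0.2733]
tcp_rot: [[0.996, -0.001, -0.091], [0.091, 0.0, 0.996], [-0.001, -1.0, 0.0]]
ft_force: [-17.5, -0.6, 10.3]
width: 0.6
```

View pics/side8.png

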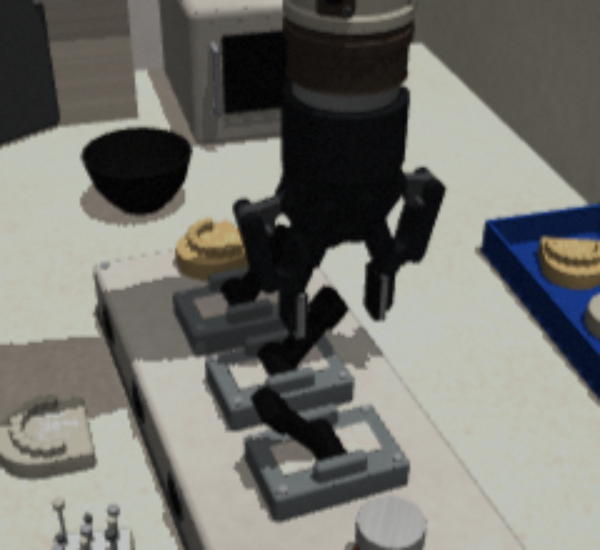

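The lever is at the on stop: it hasn't moved since the last picture (tip still at crop (330,300)), while the force has risen to about 17 N. Next I back off 8 mm and go straight up.

```bash
python3 -m inch '[[0.6,[-0.6,0,0],0],[0.6,[-0.2,0,0],0],[0.6,[0,-0.5,0],0],[0.6,[0,-2,0],0],[0.6,[0,-4,0],0],[0.6,[0,-5,0],0],[0.6,[0,-3,0],0],[0.6,[0,0,0],0]]'; python3 -m inch '[[0.6,[-5,-1,0],0],[0.6,[-5,0,0],0],[0.6,[-5,0,0],0],[0.6,[-5,0,0],0],[0.6,[0,0,0],0],[0.6,[0,0,0],0]]';python3 - <<'E'
from h import *
p0=cv2.imread('pics/side0.png')
p,d=bot.read_camera('side');cv2.imwrite('pics/side9.png',cv2.resize(p[80:300,160:400],None,fx=2.5,fy=2.5))
p,d=bot.read_camera('top');cv2.imwrite('pics/top9.png',p);P=cloud('top',d)
for u0,u1 in((165,220),(228,282),(292,345)):
    mm=np.zeros(d.shape,bool);mm[160:265,u0:u1]=1
    q=P[mm&(d>0)&(P[...,2]>.1)&(P[...,2]<.15)];print(len(q),q.mean(0) if len(q) else '')
E
```

```text
time: 10.45
eef_pos: [0.6069, 0.0639, 0.4272]
tcp_rot: [[0.996, 0.019, -0.091], [0.091, 0.002, 0.996], [0.019, -1.0, 0.0]]
ft_force: [0.5, -0.3, 0.2]
width: 0.597
time: 11.2
eef_pos: [0.4039, 0.0453, 0.4256]
tcp_rot: [[0.996, 0.014, -0.091], [0.091, 0.001, 0.996], [0.014, -1.0, -0.0]]
ft_force: [0.3, 0.7, 0.1]
width: 0.601
569 [0.58786546 0.146394   0.12023401]
550 [0.5971872  0.06267648 0.1194803 ]
449 [ 0.54547693 -0.02693468  0.12215265]
```

View pics/side9.png

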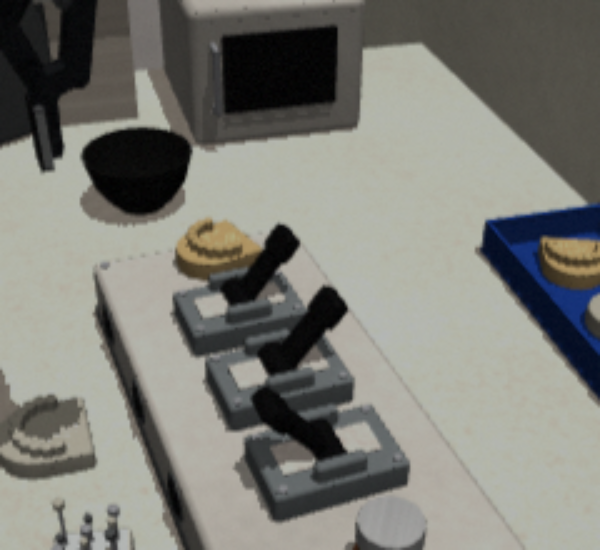

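View pics/top9.png

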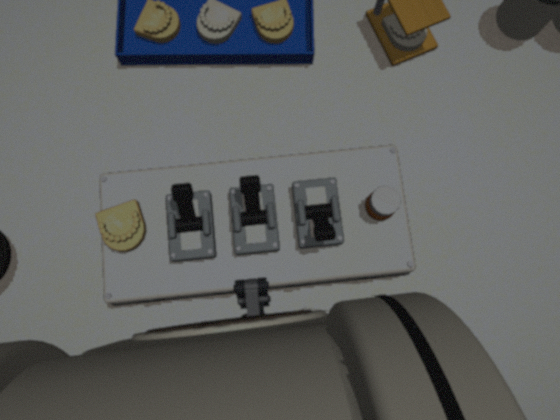

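The middle lever (top view tip (250,185)) now leans like the live one (182,192). Its points lie 9 mm further in x than the live lever's, against about 8 mm expected from the row's yaw. The other two levers are unchanged to 0.1 mm, and the gripper is clear.

```bash
python3 -c "
from rig import bot
print(bot.job_done())"
```

```text
the job is handed in; nothing more can be done
None
```

I reset the tripped breaker, which was the middle one, and handed the job in at about 11.3 s of the 38 s allowed; no verdict was reported. With the fingers straddling the lever, I pushed it to the off stop, then threw it to the on stop and lifted clear.

- **Stops:** at the off stop the lever stood parallel to the spare one, and I pressed to 20 N sideways with no further movement. At the on stop I pressed to about 17 N, also with no further movement. The wrist reading peaked near 23 N in total.
- **Final views:** the lever leans back like the live one, within about 1 mm of where it should be. The other two levers had not moved (within 0.1 mm), and the force on the gripper was about 0, well clear of the unit.
- **Discrepancies:** the arm drifted up to 8 mm from the commanded moves, which I corrected. The wrist also tilted about 5° while pressing on the off stop. No check failed.

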